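Wedge the balance's front feet off the slab

TASK

The front levelling feet of the laboratory balance have to be reached with no weight on them. Take the two red-capped stop pins from their blue block and drop them into the two holes in the stone slab behind the balance, so that it cannot slip back; then slide the orange levelling wedge, flat on the slab and thin end first, in under the middle of the balance's front edge until both front feet are just clear of the slab (about 3 mm), and finish while still gripping the wedge and holding it there. Leave the bottle, the brass weight and the weight case alone.

Things in the scene. Friction and masses are not known exactly. Their poses are not given: they have to be found in the camera images.
- slab: grey stone slab fixed on the bench, 340 (its x) x 240 (y) x 32 mm high; origin at the centre of its underside; its flat top is at world height 0.032 m. The balance stands on it, rear towards the slab's +x end; from the bare -x end the wedge slides in. Its x points to the robot's left (world +y), within about 15 degrees
- slab_hole0 (a point): centre of the mouth (at the slab's top face) of one of two round stop holes behind the balance: 16.5 mm wide, 26 mm deep, 2 mm chamfer; at x +144, y -50 mm in the slab's frame. A pin in it stands about 2 to 12 mm clear of the balance's rear face; the balance slips back that far when the wedge is pushed
- slab_hole1 (a point): the same for the other stop hole, at x +144, y +50 mm in the slab's frame
- balance: white and grey balance, loose on the slab, 170 (x) x 170 (y) mm, 0.9 to 1.5 kg; housing 46 mm high, steel pan's top at 54 mm. Origin: centre of the footprint at the undersides of the feet. Its front (sloping display) faces its -x, its rear +x and the holes. The housing's underside is 10 mm above the slab, free for 106 mm between the front feet. Lifted, it pivots on rear feet at x +68 mm
- foot_left (a point): centre of the underside of one front levelling foot (26 mm wide black disc), at x -66, y +66, z 0 in the balance's frame; rests on the slab's top at the start (world height 0.032 m)
- foot_right (a point): the same for the other front foot, at x -66, y -66, z 0 in the balance's frame
- front_edge (a point): middle of the lower front edge of the balance's housing, at x -85, y 0, z +10 in the balance's frame: the wedge goes in beneath it
- wedge: orange plastic wedge, loose on the bench to the robot's right, 115 (x) x 36 (y) mm, 90 g; origin: centre of its underside. Thin end at x +57.5 mm (3 mm thick); ramp rises evenly to 19 mm at x -27.5; then a tail block 28 mm high to x -57.5. It meets the balance with 37 mm under the front edge; 55 mm under: feet 3 mm clear; 85 mm: 8 mm, too far. Sliding it in takes 5 to 15 N
- wedge_grip (a point): centre of the wedge's tail block, x -42.5, y 0, z +14 mm in the wedge's frame
- pin_a: steel stop pin, 110 mm long, 110 g; shank 14 mm wide, foot tapered to 9 mm over the last 4 mm; the upper 30 mm is a red cap 18 mm wide. Origin: centre of its foot, z up along the pin. It starts standing loose in the blue block, foot 10 mm and top 120 mm above the bench. Seated in the slab, its foot is 6 mm above the bench, its top 84 mm above the slab's top
- pin_b: the second stop pin, the same as pin_a; either pin may go into either hole
- pin_block: blue plastic storage block fixed on the bench on the robot's left, 140 (x) x 60 (y) x 40 mm high, origin at the centre of its underside; the pins stand at x -40 and x +40 mm in holes 16.5 mm wide and 30 mm deep
- bottle: white bottle with a blue cap, 60 mm wide, 130 mm high, beyond the slab; bystander; origin at the centre of its underside
- test_weight: knobbed brass test weight, 38 mm wide, 70 mm high, beyond the slab; bystander; origin at the centre of its underside
- weight_case: small black case with an aluminium band, 70 x 60 x 35 mm, on the robot's right beside the wedge; bystander; origin at the centre of its underside
Not all that is in view belongs to the job. Of the things that look like the wedge, the largest one is meant.

How it is judged:
On the way, in this order (a step that is already met when the one before it is completed fails the run):
1. both stop pins stand released in the two holes behind the balance, whose front feet are still down (((horizontal distance between pin_a and slab_hole0 below 0.005 m and z of each of pin_a, pin_b in the frame of slab below 0.01 m and angle between each of pin_a, pin_b's own z axis and vertical below 0.2 rad and contact force between each of pin_a, pin_b and the fingers below 0.1 N and horizontal distance between pin_b and slab_hole1 below 0.005 m) or (horizontal distance between pin_a and slab_hole1 below 0.005 m and z of each of pin_a, pin_b in the frame of slab below 0.01 m and angle between each of pin_a, pin_b's own z axis and vertical below 0.2 rad and contact force between each of pin_a, pin_b and the fingers below 0.1 N and horizontal distance between pin_b and slab_hole0 below 0.005 m)) and height (world z) of each of foot_left, foot_right below 0.033 m), for 0.2 s.
2. the gripped wedge carries the balance's front, both front feet just clear of the slab (height (world z) of foot_left between 0.0335 and 0.038 m and height (world z) of foot_right between 0.0335 and 0.038 m and y of wedge in the frame of balance between -0.035 and 0.035 m and x of wedge in the frame of balance below -0.05 m and contact force between wedge and balance above 1 N and contact force between wedge and slab above 0.5 N and contact force between the fingers and wedge above 3 N and contact force between each of the arm, the fingers and balance below 0.5 N), for 0.2 s.
At the end, for the whole second after the job is handed in: Pins released, right down in the slab's holes (within 4 mm of the floor, 5 mm of the axis, 0.2 rad of upright); both front feet 1.5 to 6 mm above the slab; the wedge, on the slab within 35 mm of the front's middle, carries it (over 1 N) and is gripped (over 3 N); robot off the balance; all at rest (all of step 2 and ((horizontal distance between pin_a and slab_hole0 below 0.005 m and z of each of pin_a, pin_b in the frame of slab below 0.01 m and angle between each of pin_a, pin_b's own z axis and vertical below 0.2 rad and contact force between each of pin_a, pin_b and the fingers below 0.1 N and horizontal distance between pin_b and slab_hole1 below 0.005 m) or (horizontal distance between pin_a and slab_hole1 below 0.005 m and z of each of pin_a, pin_b in the frame of slab below 0.01 m and angle between each of pin_a, pin_b's own z axis and vertical below 0.2 rad and contact force between each of pin_a, pin_b and the fingers below 0.1 N and horizontal distance between pin_b and slab_hole0 below 0.005 m)) and linear speed of each of balance, wedge below 0.01 m/s); the arm keeps its last pose, push and grip.
It fails at once if the balance is shoved more than 30 mm from where it stood (distance of balance from where it was at the start of the episode above 0.03 m).
It fails at once if the bottle is pushed away or tipped (distance of bottle from where it was at the start of the episode above 0.02 m or angle between bottle's own z axis and vertical above 0.4 rad).
It fails at once if the brass test weight is pushed away or tipped (distance of test_weight from where it was at the start of the episode above 0.02 m or angle between test_weight's own z axis and vertical above 0.4 rad).
It fails at once if the weight case is pushed away or tipped (distance of weight_case from where it was at the start of the episode above 0.02 m or angle between weight_case's own z axis and vertical above 0.4 rad).
It also fails if it takes over 72 s, if anything falls off the work surface, if the arm or the gripper's body presses on something with over 40 N, if the wrist force passes 120 N, or if a joint passes its speed limit or range.

ROBOT

A 6-joint arm with a two-finger parallel gripper is mounted at the origin on the work surface. World frame = base frame: x ahead of the robot, y to its left, z up, the work surface at z = 0. Lengths are in m, angles in rad, forces in N, time in s.
With the tool pointing down it reaches from about 0.3 to 0.875 m from the base axis. Payload 6.4 kg.
Tool frame: the origin (TCP) lies midway between the tips of the shut fingers; the grasp point (between the pads) lies 19 mm behind it (grasp_offset is the distance from the TCP to the grasp point, in m); z points along the fingers, y is the line along which they close (so a half turn about z gives the same grasp; the last joint's range is limited). The gripper opens to 85 mm and grips with 20 to 120 N. Pads are 22 mm wide; open, the fingers measure 114 mm over their backs; the gripper's body (76 mm by 85 mm) begins 54 mm behind the grasp point. The pads swing forward as they close: fully open they stand 13 mm farther back than shut.
Start: joints at [-1.454, 0.181, 1.607, -0, 1.354, -0.206], TCP at [0.182, -0.545, 0.231] pointing down, gripper open.
Joint ranges: [-2.99, 2.99], [-0.89, 2.07], [0.3, 2.58], [-1.14, 4.28], [0, 2.63], [-3.12, 3.12]. Speed limits (rad/s): [2.57, 2.57, 3.01, 3.14, 3.14, 3.14].

INTERFACE

Orientations are given as a unit quaternion [w, x, y, z].
In Python, from bench import * gives the robot as it stands. The module is installed in compiled form; this text tells all that it offers.
- The arm moves only by the tool servo_tool, never from a script. Its argument "commands" is text: rows parted by semicolons, each of 7 numbers parted by spaces: the turn, a rotation vector about the tool's x, y, z in rad, then the shift along the tool's x, y, z in mm, then the opening, from 0 (shut) to 1 (fully open). In form: wx wy wz dx dy dz claw; .... A call has 1 to 5 rows; each row shifts and turns the commanded pose from where the row before left it, along the tool's axes as they then stand; what a row does not reach is not made up. A row lasts 1/8 s, in which the tool goes at most 62.5 mm and 10.7 degrees, less where a joint would pass 70% of its speed; a pose out of reach is approached as far as the arm can. A call with a gripper value outside its range is refused whole. The fingers move at their own pace and stop on an object; the grip force is fixed at half the most. Time passes only in rows, so rows that do not move let the fingers close. It gives the time, the measured TCP pose, the force, the opening and the grip force at its end, in the units of the state.
- get_obs(): the state, without advancing time (a new reading comes with each control period).
- camera(name): name is "scene" or "top"; returns the picture (400x640x3 uint8, blue, green, red); there is no depth.
- calibration(name): a dict with "fx", "fy", "cx", "cy" (pixels), "R" (3x3) and "t" (3): a world point X has camera coordinates R X + t. Camera axes: x right, y down, z forward; pixel columns grow to the right and rows downward; lengths in m; the calibration is good to about 2 mm. A picture is of the moment at which its call begins. calibration takes no time and is no camera call.
- hand_in(): hands the job in; it is judged then, once.
The state is a dict: "time_s": time; "q": joint angles; "dq": joint speeds; "joint_efforts": joint torques, N m; "eef_pos": TCP position; "eef_rot": TCP orientation; "wrist_force": force on the tool from outside, world axes, zero at the start; "torque": the same for the moment, N m; "opening": opening from 0.0 (shut) to 1.0 (fully open); "grasp_force": force on a finger pad.
Only numpy, scipy, OpenCV 4.12 (cv2) and the standard library are available. Lean on these libraries where they do the work, as an engineer would, in place of code of your own. Each camera call takes 0.05 s, during which the arm holds its last target. There are 200 camera calls.

## Working session

There is one attempt and no reset: what is moved stays moved. The work goes in short steps, Python scripts to look and compute and a tool call to move; the robot and the scene stay as the last step left them, time stands still between calls to the robot, and variables do not carry over. Pictures are saved under pics/ and viewed, at most 10 in all, crops included, and the job is handed in when it is done.

Besides the shell and the picture viewer there is one more tool, called in YAML: its name, and indented under it one key for each argument. servo_tool: Moves the arm, as the interface text tells. Its arguments: {"type":"object","properties":{"commands":{"type":"string"}},"required":["commands"]}

```bash
mkdir -p pics
cat > h.py <<'E'
from bench import *
import numpy as np, cv2
def ray(cam,u,v,z):
    c=calibration(cam);R=np.array(c["R"]);t=np.array(c["t"]);o=-R.T@t
    d=R.T@np.array([(u-c["cx"])/c["fx"],(v-c["cy"])/c["fy"],1]);return o+d*(z-o[2])/d[2]
def proj(cam,X):
    c=calibration(cam);p=np.array(c["R"])@np.array(X)+np.array(c["t"]);return np.array([c["fx"]*p[0]/p[2]+c["cx"],c["fy"]*p[1]/p[2]+c["cy"]])
E
python3 - <<'E'
from h import *
for n in("top","scene"):
    cv2.imwrite(f"pics/{n}0.png",camera(n)); c=calibration(n); print(n,-np.array(c["R"]).T@np.array(c["t"]),c["fx"])
print(get_obs())
E
```

```text
top [ 0.46507699 -0.0601141   1.20671775] 488.8144596828711
scene [1.11389158 0.22616853 0.8152649 ] 382.357855176444
{'time_s': 0.1, 'q': array([-1.45431086e+00,  1.81493087e-01,  1.60787321e+00, -1.16430939e-05,
        1.35380900e+00, -2.06304767e-01]), 'dq': array([ 0.00013106, -0.00031902, -0.00153012,  0.00108221,  0.00089528,
        0.00024808]), 'joint_efforts': array([ 5.52476013e-04, -4.45877123e+01, -3.52239347e+01, -3.32311465e-04,
        4.14930400e-03,  4.85175838e-05]), 'eef_pos': array([ 0.18235097, -0.54480847,  0.23047625]), 'eef_rot': array([-7.90775414e-04,  9.87003544e-01,  1.60696542e-01,  2.98475624e-05]), 'wrist_force': array([-0.19958702,  0.66935417,  0.29604215]), 'torque': array([0.02060703, 0.01938283, 0.03196854]), 'grasp_force': 0.0, 'opening': 0.9989648928775653}
```

View pics/top0.png

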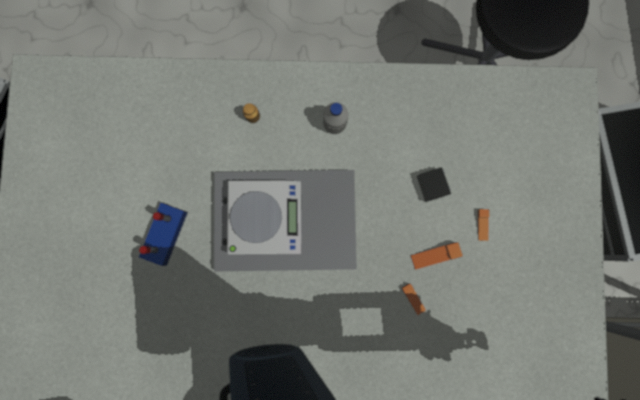

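View pics/scene0.png

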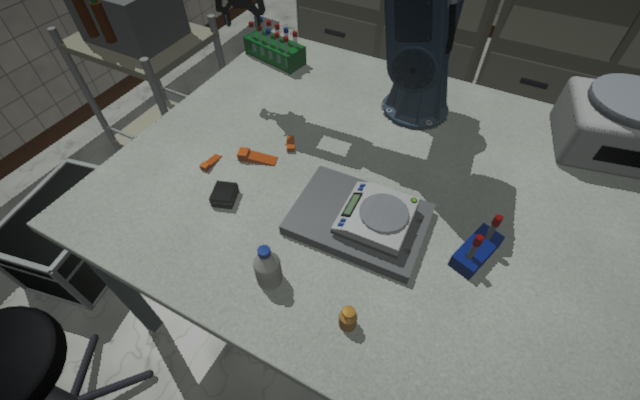

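The top view shows three orange candidates: (436,256), (483,224) and (413,298). The one at (436,256) is the longest at about 50 px, so it fits the 115 mm wedge. I'll confirm it in a crop and measure.

Run:
```python
from h import *
im=cv2.imread("pics/top0.png")
a=cv2.resize(im[160:280,195:365],None,fx=4.4,fy=4.4,interpolation=cv2.INTER_CUBIC)[:,:400*2]
b=cv2.resize(im[200:325,390:500],None,fx=2.4,fy=2.4,interpolation=cv2.INTER_CUBIC)
cv2.imwrite("pics/slab.png",a); 
cv2.imwrite("pics/cropw.png",cv2.resize(im[200:325,390:500],None,fx=4.5,fy=4.5,interpolation=cv2.INTER_CUBIC))
hsv=cv2.cvtColor(im,cv2.COLOR_BGR2HSV)
def blobs(n,m,z,cam="top",mn=15):
    cs,_=cv2.findContours(m,cv2.RETR_EXTERNAL,cv2.CHAIN_APPROX_NONE)
    for c in cs:
        if cv2.contourArea(c)<mn: continue
        r=cv2.minAreaRect(c);bx=cv2.boxPoints(r)
        P=np.array([ray(cam,u,v,z)[:2] for u,v in bx]);e=P[1]-P[0];f=P[2]-P[1]
        print(n,cam,np.round(r[0],1),"ctr",P.mean(0).round(4),"sides",np.linalg.norm(e).round(3),np.linalg.norm(f).round(3),"dirs",np.degrees([np.arctan2(e[1],e[0]),np.arctan2(f[1],f[0])]).round(1))
blobs("orange",cv2.inRange(hsv,(5,140,90),(15,255,255)),0.01)
blobs("blue",cv2.inRange(hsv,(105,120,50),(130,255,255)),0.04,mn=100)
blobs("red",cv2.inRange(hsv,(0,150,60),(4,255,255))|cv2.inRange(hsv,(174,150,60),(180,255,255)),0.12,mn=4)
sc=cv2.imread("pics/scene0.png");hs=cv2.cvtColor(sc,cv2.COLOR_BGR2HSV)
blobs("red",cv2.inRange(hs,(0,150,60),(4,255,255))|cv2.inRange(hs,(174,150,60),(180,255,255)),0.105,"scene",mn=4)
blobs("orange",cv2.inRange(hs,(5,140,90),(15,255,255)),0.01,"scene")
# whiteness of balance
blobs("white",cv2.inRange(hsv[160:280,200:365],(0,0,150),(180,60,255)),0.078,mn=200)
blobs("green",cv2.inRange(hsv,(40,120,50),(80,255,255)),0.07,mn=4)
```

```text
orange top [420.9 307.6] ctr [ 0.3364 -0.3052] sides 0.009 0.017 dirs [ -70.3 -160.9]
orange top [408.3 290.6] ctr [ 0.3757 -0.2748] sides 0.019 0.026 dirs [ -62.3 -152.5]
orange top [435.9 255. ] ctr [ 0.4627 -0.341 ] sides 0.116 0.033 dirs [ -72.6 -164.1]
orange top [483. 224.] ctr [ 0.5413 -0.4555] sides 0.02 0.068 dirs [-88.5 179.5]
blue top [162.2 234.3] ctr [0.4943 0.3184] sides 0.137 0.067 dirs [ -18.5 -110. ]
red top [144. 249.] ctr [0.4583 0.331 ] sides 0.013 0.018 dirs [  3.7 -88.4]
red top [157.5 215.5] ctr [0.5335 0.3055] sides 0.016 0.011 dirs [ -88.5 -176.5]
red scene [479.3 237.3] ctr [0.5225 0.3105] sides 0.016 0.014 dirs [160.4  57. ]
red scene [498.5 217.5] ctr [0.4459 0.3372] sides 0.016 0.015 dirs [117.8  11. ]
red scene [276.8  24.8] ctr [-0.1181 -0.6255] sides 0.018 0.014 dirs [-173.8   56.5]
orange scene [210.1 161.1] ctr [ 0.5418 -0.4561] sides 0.07 0.025 dirs [167.1  60.2]
orange scene [261.9 157.9] ctr [ 0.4581 -0.3268] sides 0.036 0.091 dirs [-155.    98.5]
orange scene [243.1 151.6] ctr [ 0.4619 -0.393 ] sides 0.037 0.031 dirs [-150.7  104.4]
orange scene [290. 142.] ctr [ 0.3569 -0.2881] sides 0.019 0.056 dirs [117.7  30.6]
white top [64.  57.5] ctr [0.9115 0.569 ] sides 0.171 0.177 dirs [ -88.7 -175.8]
green top [232.5 248.5] ctr [0.4648 0.1433] sides 0.007 0.007 dirs [ -88.4 -177.4]
```

View pics/slab.png

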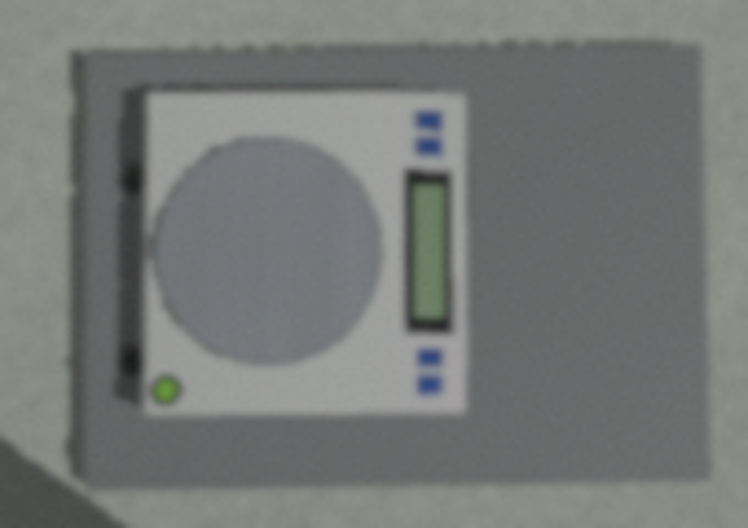

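View pics/cropw.png

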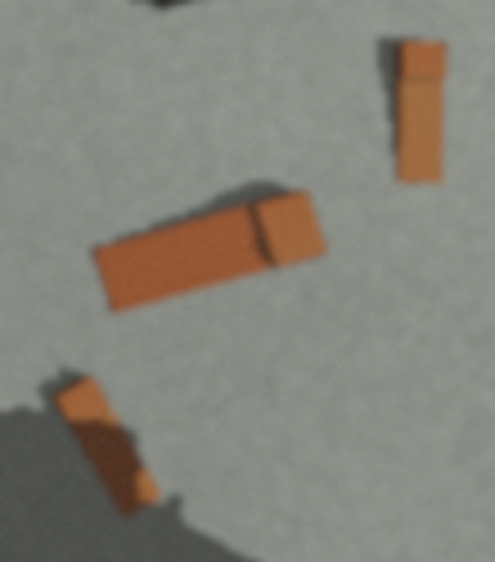

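The crops confirm that the large wedge at (436,256) is the one meant: its tail block is at the right (-y) and its thin end points +y. The slab's stop holes show as dark spots at about (225,201) and (224.5,242). Next I'll fit the edges for precise poses.

```bash
cat > m.py <<'E'
from h import *
im=cv2.imread("pics/top0.png");g=cv2.GaussianBlur(im,(3,3),0).astype(float).mean(2)
def edge(axis,rng,lo,hi,sign,z):
    pts=[]
    for k in rng:
        p=g[lo:hi,k] if axis=='h' else g[k,lo:hi]
        d=np.diff(p)*sign;i=int(d.argmax())
        if 0<i<len(d)-1:
            a,b,c=d[i-1:i+2];s=i+0.5*(a-c)/(a-2*b+c+1e-9)
        else: s=i
        q=lo+s+0.5;pts.append((k,q) if axis=='h' else (q,k))
    P=np.array([ray("top",u,v,z)[:2] for u,v in pts])
    vx,vy,x0,y0=cv2.fitLine(P.astype(np.float32),cv2.DIST_HUBER,0,0.01,0.01).ravel();return np.array([x0,y0]),np.array([vx,vy])
def ang(l): return np.degrees(np.arctan2(l[1][1],l[1][0]))%180
def X(a,b): 
    s=np.linalg.solve(np.c_[a[1],-b[1]],b[0]-a[0]);return a[0]+s[0]*a[1]
z=.032
far=edge('h',range(220,350),165,176,-1,z);near=edge('h',range(240,350),262,276,1,z)
rt=edge('v',range(180,262),348,362,1,z);lf=edge('v',range(180,262),208,219,-1,z)
print("slab ang",[round(ang(l),2) for l in(far,near,rt,lf)])
c=[X(far,lf),X(far,rt),X(near,rt),X(near,lf)];print(np.round(c,4),[np.linalg.norm(c[i]-c[i-1]).round(4) for i in range(4)])
C=np.mean(c,0);th=np.radians(np.mean([ang(far),ang(near)]));ex=np.array([np.cos(th),np.sin(th)]);ey=np.array([-ex[1],ex[0]])
print("C",C,"th",np.degrees(th));
for s in(-.05,.05):
    h=C+.144*ex+s*ey;print("hole",s,h.round(4),proj("top",[*h,.032]).round(1),"scene",proj("scene",[*h,.032]).round(1))
z=.078
b=[edge('h',range(232,298),174,186,1,z),edge('h',range(232,298),248,259,-1,z),edge('v',range(186,250),296,306,-1,z),edge('v',list(range(184,205))+list(range(230,243)),222,232,1,z)]
print("bal ang",[round(ang(l),2) for l in b]);c=[X(b[0],b[3]),X(b[0],b[2]),X(b[1],b[2]),X(b[1],b[3])]
print(np.round(c,4),[np.linalg.norm(c[i]-c[i-1]).round(4) for i in range(4)])
B=np.mean(c,0);print("bal ctr",B,"in slab",[(B-C)@ex,(B-C)@ey])
print("wedge thin",[ray("top",u,v,.002)[:2].round(4) for u,v in((411.1,255.6),(414.4,269.3))],"tail",[ray("top",u,v,.028)[:2].round(4) for u,v in((458.4,242.7),(462.7,256))])
E
python3 m.py
```

```text
slab ang [np.float32(92.53), np.float32(92.47), np.float32(2.38), np.float32(2.77)]
[[ 0.6516  0.2123]
 [ 0.667  -0.1365]
 [ 0.4247 -0.1465]
 [ 0.4097  0.2006]] [np.float32(0.2422), np.float32(0.3491), np.float32(0.2426), np.float32(0.3474)]
C [0.5382602  0.03245428] th 92.50057
hole -0.05 [0.5819 0.1785] [223.  199.6] scene [408.4 251.4]
hole 0.05 [0.482  0.1741] [222.8 241. ] scene [420.  221.1]
bal ang [np.float32(91.71), np.float32(92.03), np.float32(2.19), np.float32(1.9)]
[[ 0.622   0.1599]
 [ 0.6271 -0.0095]
 [ 0.4578 -0.016 ]
 [ 0.4518  0.1543]] [np.float32(0.1703), np.float32(0.1695), np.float32(0.1693), np.float32(0.1704)]
bal ctr [0.5396708  0.07215697] in slab [np.float32(0.03960333), np.float32(-0.0031414656)]
wedge thin [array([ 0.4596, -0.2824]), array([ 0.4267, -0.2907])] tail [array([ 0.4936, -0.3905]), array([ 0.4622, -0.4006])]
```

Run:
```python
from h import *
T=cv2.imread("pics/top0.png");S=cv2.imread("pics/scene0.png")
def P(n): c=calibration(n);K=np.array([[c["fx"],0,c["cx"]],[0,c["fy"],c["cy"]],[0,0,1]]);return K@np.c_[c["R"],c["t"]]
def tri(a,b): x=cv2.triangulatePoints(P("top"),P("scene"),np.array(a,float),np.array(b,float)).ravel();return x[:3]/x[3]
def red(im,u,v):
    h=cv2.cvtColor(im,cv2.COLOR_BGR2HSV)[v-14:v+14,u-14:u+14].astype(int)
    m=((h[...,0]<6)|(h[...,0]>172))&(h[...,1]>110)&(h[...,2]>50);y,x=np.nonzero(m);return (x.mean()+u-14,y.mean()+v-14,m.sum())
for a,b in(((146,249),(498,219)),((157,215),(478,239))):
    p,q=red(T,*a),red(S,*b);print("pin",np.round(p,1),np.round(q,1),tri(p[:2],q[:2]).round(4))
def dark(im,u,v,w):
    g=im[v-w:v+w+1,u-w:u+w+1].astype(float).mean(2);print(g.round().astype(int))
dark(T,224,201,6);dark(T,224,241,6);dark(S,408,251,6)
dark(S,420,222,6)
```

```text
pin [144.  249.4  64. ] [496.9 219.8  87. ] [0.4574 0.335  0.1082]
pin [157.5 215.6  54. ] [477.9 239.9  90. ] [0.534  0.3094 0.1085]
[[103 102 100  91  73  63  62  63  66  86 117 144 153]
 [103 103 101  89  72  58  57  56  63  83 119 144 154]
 [101 103  99  92  70  57  49  48  53  84 120 144 153]
 [103 103 100  92  74  53  43  41  48  78 120 146 153]
 [102 103  99  89  69  52  38  35  45  77 117 145 152]
 [104 102  97  87  64  45  35  34  45  77 119 145 154]
 [103 104  99  84  64  42  34  32  44  77 117 146 154]
 [103 102  99  91  71  51  39  33  46  82 122 147 154]
 [103 101 101  96  80  59  45  42  53  89 123 148 155]
 [103 102 102  99  87  66  56  54  64  91 125 147 153]
 [103 102 102  98  86  71  62  60  69  93 125 147 152]
 [103 102 102  94  76  67  63  64  70  93 126 147 148]
 [102 102 100  91  76  64  61  65  70  94 125 144 138]]
[[101 103  99  87  70  62  62  62  75 100 131 149 155]
 [102 101  98  90  71  64  61  64  74 102 130 148 154]
 [103 101 101  89  71  61  58  60  70 100 132 148 154]
 [101 101  98  88  65  54  46  52  67  97 131 149 153]
 [102 102  97  84  62  46  42 
[... 1197 characters left out ...]
68  68  68  67  68  67  68  95 112 112]
 [ 65  68  69  69  69  70  68  68  67  68  95 112 112]
 [ 67  68  65  63  63  64  64  66  67  87 107 112 112]
 [ 67  64  60  58  59  58  57  58  62  96 112 112 112]
 [ 67  63  59  59  58  56  53  52  79 104 112 112 111]
 [ 68  65  61  59  59  56  53  51  88 110 112 112 112]
 [ 68  67  65  61  58  55  53  77 103 111 112 112 112]
 [ 69  68  68  66  64  63  62  93 111 112 112 111 112]
 [ 68  68  68  68  68  67  87 107 112 112 112 112 112]
 [ 68  68  69  68  67  67  96 111 112 112 111 112 112]
 [ 68  68  68  67  68  68  97 112 112 112 112 112 112]
 [ 68  68  68  68  67  88 107 111 111 112 112 112 112]
 [ 68  68  68  68  68  96 112 112 112 112 112 111 110]]
```

Run:
```python
from h import *
C=np.array([.5385,.0283]);t=np.radians(92.5);ex=np.array([np.cos(t),np.sin(t)]);ey=np.array([-ex[1],ex[0]])
for s in(-.05,.05):
    h=C+.144*ex+s*ey;print("hole",h.round(4),proj("top",[*h,.032]).round(1),proj("scene",[*h,.032]).round(1))
for p in((406.3,251),(418.1,220.7)):print(ray("scene",*p,.032).round(4))
for p in((224.8,200.8),(224.3,241.6)):print(ray("top",*p,.032).round(4))
for X in([.4574,.335,.12],[.534,.3094,.12]):print(proj("top",X),proj("scene",X))
```

```text
hole [0.5822 0.1743] [224.7 199.5] [406.7 250.8]
hole [0.4823 0.17  ] [224.6 241. ] [418.4 220.5]
[0.5833 0.1737 0.032 ]
[0.4832 0.1694 0.032 ]
[0.5791 0.1739 0.032 ]
[0.4807 0.1705 0.032 ]
[142.18623791 249.35331645] [498.79540788 216.70848369]
[155.78792357 215.24243686] [479.66431453 237.01648312]
```

servo_tool:
  commands: "0 0 -0.1845 0 0 0 0.6; 0 0 -0.1845 0 0 0 0.6; 0 0 -0.1845 0 0 0 0.6; 0 0 -0.1845 0 0 0 0.6; 0 0 -0.1845 0 0 0 0.6"

```text
time_s: 0.72
eef_pos: [0.1824, -0.545, 0.2308]
eef_rot: [-0.0, 0.811, 0.586, 0.0]
wrist_force: [-1.3, -0.2, 0.5]
opening: 0.598
grasp_force: 0.0
```

servo_tool:
  commands: "0 0 -0.1845 0 0 0 0.6; 0 0 -0.1845 0 0 0 0.6; 0 0 0 54 19.5 0 0.6; 0 0 0 54 19.5 0 0.6; 0 0 0 54 19.5 0 0.6"

```text
time_s: 1.35
eef_pos: [0.234, -0.379, 0.2307]
eef_rot: [-0.0, 0.692, 0.722, 0.0]
wrist_force: [0.3, -0.6, 0.8]
opening: 0.602
grasp_force: 0.0
```

servo_tool:
  commands: "0 0 0 54 19.5 0 0.6; 0 0 0 54 19.5 0 0.6; 0 0 0 54 19.5 0 0.6; 0 0 0 54 19.5 0 0.6; 0 0 0 54 19.5 0 0.6"

```text
time_s: 1.98
eef_pos: [0.3195, -0.1052, 0.2312]
eef_rot: [0.0, 0.692, 0.722, 0.0]
wrist_force: [1.3, -0.8, 0.1]
opening: 0.602
grasp_force: 0.0
```

servo_tool:
  commands: "0 0 0 54 19.5 0 0.6; 0 0 0 54 19.5 0 0.6; 0 0 0 54 19.5 0 0.6; 0 0 0 54 19.5 0 0.6; 0 0 0 54 19.5 0 0.6"

```text
time_s: 2.6
eef_pos: [0.4052, 0.1692, 0.2312]
eef_rot: [0.0, 0.691, 0.723, 0.0]
wrist_force: [1.0, -0.8, 0.2]
opening: 0.603
grasp_force: 0.0
```

servo_tool:
  commands: "0 0 0 54.5 20 0 0.6; 0 0 0 54.5 20 0 0.6; 0 0 0 54.5 19 0 0.6; 0 0 0 0 0 40 0.6; 0 0 0 0 0 40 0.6"

```text
time_s: 3.22
eef_pos: [0.4568, 0.3339, 0.15]
eef_rot: [0.0, 0.691, 0.723, 0.0]
wrist_force: [0.5, -0.3, -0.4]
opening: 0.601
grasp_force: 0.0
```

servo_tool:
  commands: "0 0 0 0 0 30 0.6; 0 0 0 0 0 30 0.6; 0 0 0 0 0 0 0.6; 0 0 0 0 0 0 0.1; 0 0 0 0 0 0 0"

```text
time_s: 3.85
eef_pos: [0.4581, 0.3335, 0.0931]
eef_rot: [0.001, 0.692, 0.722, 0.001]
wrist_force: [-0.7, -1.0, 6.6]
opening: 0.19
grasp_force: 60.6
```

servo_tool:
  commands: "0 0 0 0 0 0 0; 0 0 0 0 0 0 0; 0 0 0 0 0 0 0"

```text
time_s: 4.22
eef_pos: [0.4581, 0.3335, 0.0931]
eef_rot: [0.001, 0.692, 0.722, 0.001]
wrist_force: [-0.7, -0.6, 7.5]
opening: 0.191
grasp_force: 58.5
```

servo_tool:
  commands: "0 0 0 0 0 -30 0; 0 0 0 0 0 -30 0; 0 0 0 0 0 -35 0; 0 0 0 -40 4 0 0; 0 0 0 -40 4 0 0"

```text
time_s: 4.85
eef_pos: [0.4687, 0.2529, 0.1872]
eef_rot: [0.001, 0.691, 0.723, 0.001]
wrist_force: [0.2, -0.1, -2.0]
opening: 0.185
grasp_force: 59.3
```

servo_tool:
  commands: "0 0 0 -40 4 0 0; 0 0 0 -44.4 5 0 0; 0 0 0 0 0 20 0; 0 0 0 0 0 20 0; 0 0 0 0 0 0 0"

```text
time_s: 5.48
eef_pos: [0.4798, 0.1691, 0.145]
eef_rot: [-0.001, 0.692, 0.722, -0.001]
wrist_force: [0.8, 0.9, -0.5]
opening: 0.189
grasp_force: 59.2
```

Run:
```python
from h import *
T,S=camera("top"),camera("scene");o=get_obs();print(o["eef_pos"],o["opening"],o["grasp_force"])
e=o["eef_pos"];print("foot exp",proj("scene",[e[0],e[1],e[2]-.083]),proj("top",[e[0],e[1],e[2]-.083]))
a=cv2.resize(S[170:290,350:510],None,fx=4.5,fy=4.5,interpolation=cv2.INTER_CUBIC);cv2.imwrite("pics/pinS.png",a);cv2.imwrite("pics/t1.png",T);cv2.imwrite("pics/s1.png",S)
```

```text
[0.48131365 0.1695526  0.14689096] 0.19204941119506763 59.22679245471954
foot exp [420.86807978 212.52063461] [222.05867833 241.10472631]
```

View pics/pinS.png

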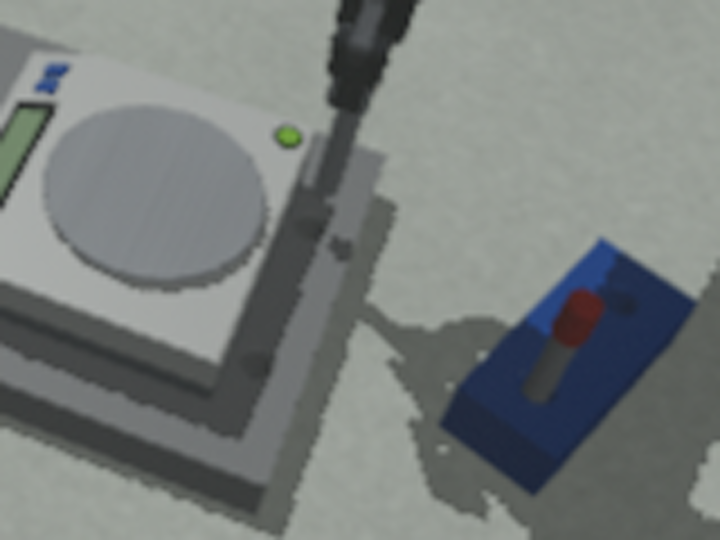

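The picture shows the pin hanging upright at crop (322,190), just above the near hole at about (312,218). The second pin is still in the block. I'll lower this one.

servo_tool:
  commands: "0 0 0 0 0 12 0; 0 0 0 0 0 12 0; 0 0 0 0 0 10 0; 0 0 0 0 0 0 0"

```text
time_s: 6.08
eef_pos: [0.4805, 0.1693, 0.1111]
eef_rot: [-0.001, 0.692, 0.722, -0.001]
wrist_force: [-0.4, -0.4, -1.6]
opening: 0.189
grasp_force: 59.2
```

servo_tool:
  commands: "0 0 0 0 0 8 0; 0 0 0 0 0 7 0; 0 0 0 0 0 0 0"

```text
time_s: 6.45
eef_pos: [0.4806, 0.1694, 0.0966]
eef_rot: [-0.0, 0.692, 0.722, -0.0]
wrist_force: [1.1, 1.2, -1.5]
opening: 0.188
grasp_force: 59.2
```

servo_tool:
  commands: "0 0 0 0 0 3 0; 0 0 0 0 0 0 0.35; 0 0 0 0 0 0 0.6; 0 0 0 0 0 0 0.6; 0 0 0 0 0 -20 0.6"

```text
time_s: 7.08
eef_pos: [0.4798, 0.1693, 0.1133]
eef_rot: [-0.001, 0.692, 0.722, -0.001]
wrist_force: [0.6, -0.4, -0.3]
opening: 0.599
grasp_force: 0.0
```

servo_tool:
  commands: "0 0 0 0 0 -30 0.6; 0 0 0 0 0 -40 0.6; 0 0 0 47 -1 0 0.6; 0 0 0 47 -1 0 0.6; 0 0 0 0 0 0 0.6"

```text
time_s: 7.7
eef_pos: [0.4745, 0.2658, 0.1846]
eef_rot: [-0.0, 0.69, 0.724, 0.0]
wrist_force: [-0.4, -0.2, -0.6]
opening: 0.599
grasp_force: 0.0
```

Run:
```python
from h import *
T,S=camera("top"),camera("scene");print(get_obs()["eef_pos"])
a=cv2.resize(S[170:290,350:510],None,fx=4.5,fy=4.5,interpolation=cv2.INTER_CUBIC);cv2.imwrite("pics/pinS2.png",a)
for X in([.482,.17,.116],[.582,.174,.116]):print(4.5*(proj("scene",X)-[350,170]))
```

```text
[0.47478308 0.26341775 0.1841762 ]
[338.69477792 132.0191678 ]
[283.2422725  271.67665548]
```

View pics/pinS2.png

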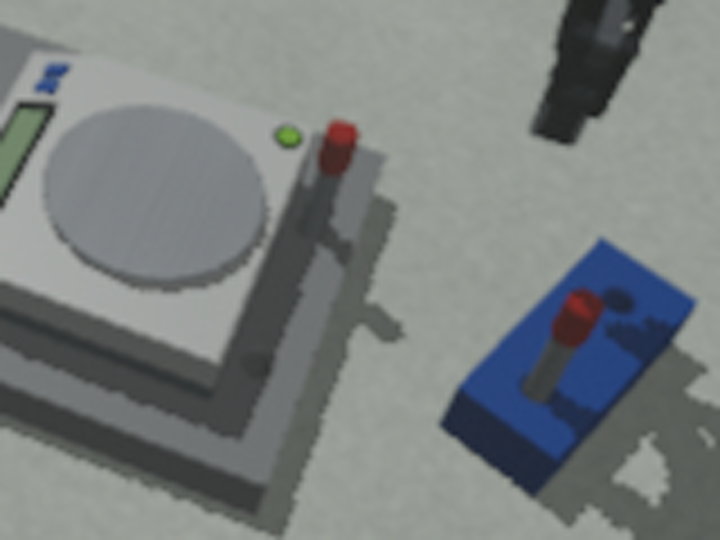

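The picture shows pin A seated, with its cap top at (342,131) against an expected (339,132). Now for pin B.

servo_tool:
  commands: "0 0 0 21 30.5 0 0.6; 0 0 0 21 30.5 0 0.6; 0 0 0 0 0 25 0.6; 0 0 0 0 0 0 0.6"

```text
time_s: 8.3
eef_pos: [0.5329, 0.3061, 0.1568]
eef_rot: [-0.001, 0.692, 0.722, -0.002]
wrist_force: [-1.0, 0.5, -0.4]
opening: 0.6
grasp_force: 0.0
```

servo_tool:
  commands: "0 0 0 0 0 33 0.6; 0 0 0 0 0 33 0.6; 0 0 0 0 0 0 0.6; 0 0 0 0 0 0 0.1; 0 0 0 0 0 0 0"

```text
time_s: 8.93
eef_pos: [0.5355, 0.3082, 0.0957]
eef_rot: [0.001, 0.692, 0.722, 0.001]
wrist_force: [-3.7, -0.3, 11.2]
opening: 0.186
grasp_force: 59.9
```

servo_tool:
  commands: "0 0 0 0 0 0 0; 0 0 0 0 0 0 0; 0 0 0 0 0 -30 0; 0 0 0 0 0 -30 0; 0 0 0 0 0 -35 0"

```text
time_s: 9.55
eef_pos: [0.5339, 0.3079, 0.1895]
eef_rot: [-0.0, 0.692, 0.722, -0.0]
wrist_force: [0.3, 0.3, -0.7]
opening: 0.184
grasp_force: 59.0
```

servo_tool:
  commands: "0 0 0 -45 14 0 0; 0 0 0 -45 14 0 0; 0 0 0 -46 14 0 0; 0 0 0 0 0 20 0; 0 0 0 0 0 20 0"

```text
time_s: 10.18
eef_pos: [0.5819, 0.174, 0.1476]
eef_rot: [-0.0, 0.692, 0.722, 0.0]
wrist_force: [0.1, -0.6, -0.3]
opening: 0.187
grasp_force: 59.1
```

servo_tool:
  commands: "0 0 0 0 0 0 0; 0 0 0 0 0 0 0"

```text
time_s: 10.42
eef_pos: [0.5817, 0.1749, 0.1482]
eef_rot: [-0.0, 0.691, 0.723, -0.0]
wrist_force: [-0.8, 0.2, -0.6]
opening: 0.192
grasp_force: 59.1
```

servo_tool:
  commands: "0 0 0 -0.5 -0.7 12 0; 0 0 0 0 0 12 0; 0 0 0 0 0 10 0; 0 0 0 0 0 0 0"

```text
time_s: 10.92
eef_pos: [0.5808, 0.1732, 0.113]
eef_rot: [-0.001, 0.692, 0.722, -0.001]
wrist_force: [-0.5, -0.9, -0.6]
opening: 0.188
grasp_force: 59.1
```

servo_tool:
  commands: "0 0 0 0 0 6 0; 0 0 0 0 0 6 0; 0 0 0 0 0 0 0"

```text
time_s: 11.3
eef_pos: [0.5809, 0.1732, 0.1016]
eef_rot: [-0.0, 0.692, 0.722, -0.0]
wrist_force: [0.6, 0.4, -1.4]
opening: 0.186
grasp_force: 59.1
```

servo_tool:
  commands: "0 0 0 0 0 5 0; 0 0 0 0 0 0 0.35; 0 0 0 0 0 0 0.6; 0 0 0 0 0 0 0.6; 0 0 0 0 0 -20 0.6"

```text
time_s: 11.92
eef_pos: [0.58, 0.1732, 0.1165]
eef_rot: [-0.001, 0.692, 0.722, -0.001]
wrist_force: [-0.3, -0.1, 0.3]
opening: 0.603
grasp_force: 0.0
```

servo_tool:
  commands: "0 0 0 0 0 -40 0.6; 0 0 0 0 0 -45 0.6; 0 0 -0.131 0 0 0 0.8; 0 0 -0.131 0 0 0 0.8; 0 0 0 -49.6 -27 0 0.8"

```text
time_s: 12.55
eef_pos: [0.5713, 0.1198, 0.2044]
eef_rot: [0.001, 0.589, 0.808, 0.001]
wrist_force: [0.6, -0.4, 0.6]
opening: 0.797
grasp_force: 0.0
```

servo_tool:
  commands: "0 0 0 -49.6 -27 0 0.8; 0 0 0 -49.6 -27 0 0.8; 0 0 0 -49.6 -27 0 0.8; 0 0 0 -49.6 -27 0 0.8; 0 0 0 0 0 0 0.8"

```text
time_s: 13.18
eef_pos: [0.5271, -0.1076, 0.2042]
eef_rot: [0.001, 0.593, 0.805, -0.0]
wrist_force: [0.3, 0.2, -0.7]
opening: 0.799
grasp_force: 0.0
```

Run:
```python
from h import *
T,S=camera("top"),camera("scene");o=get_obs();print(o["time_s"],o["eef_pos"],o["eef_rot"])
cv2.imwrite("pics/t2.png",T)
a=cv2.resize(S[170:290,350:510],None,fx=4.5,fy=4.5,interpolation=cv2.INTER_CUBIC);cv2.imwrite("pics/pinS3.png",a)
```

```text
13.275 [ 0.52745379 -0.10425758  0.203577  ] [6.76123809e-04 5.91986792e-01 8.05947288e-01 3.86587086e-04]
```

View pics/pinS3.png

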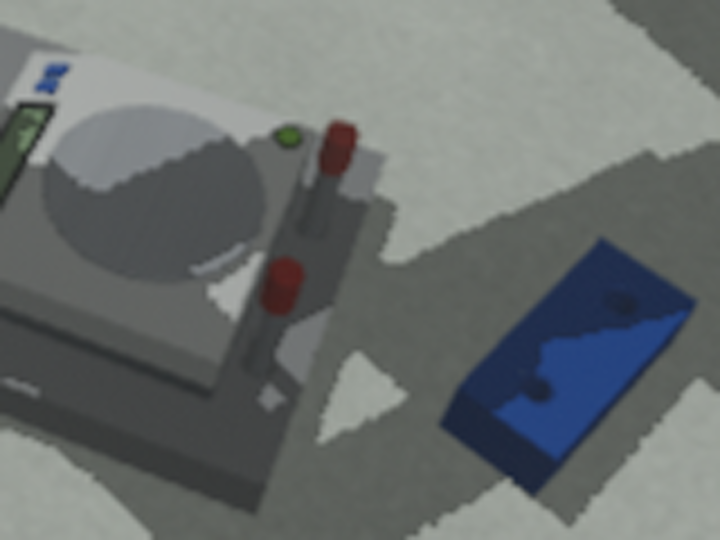

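Both pins are seated; the second cap top is at (286,268) against an expected (283,272). Next is the wedge.

servo_tool:
  commands: "0 0 0 -49.4 -26.9 0 0.8; 0 0 0 -49.4 -26.9 0 0.8; 0 0 0 -49.4 -26.9 0 0.8; 0 0 0 -49.4 -26.9 0 0.8; 0 0 0 -49.4 -26.9 0 0.8"

```text
time_s: 13.9
eef_pos: [0.4742, -0.3799, 0.2031]
eef_rot: [0.0, 0.59, 0.807, 0.0]
wrist_force: [1.3, -0.5, 0.6]
opening: 0.798
grasp_force: 0.0
```

servo_tool:
  commands: "0 0 0 0 0 50 0.8; 0 0 0 0 0 50 0.8; 0 0 0 0 0 40 0.8; 0 0 0 0 0 0 0.8; 0 0 0 0 0 0 0.8"

```text
time_s: 14.52
eef_pos: [0.4749, -0.3799, 0.0643]
eef_rot: [0.001, 0.591, 0.807, -0.0]
wrist_force: [0.2, -1.4, 1.1]
opening: 0.8
grasp_force: 0.0
```

Run:
```python
from h import *
T,S=camera("top"),camera("scene");o=get_obs();print(o["time_s"],o["eef_pos"])
a=cv2.resize(S[115:215,180:320],None,fx=4,fy=4,interpolation=cv2.INTER_CUBIC);cv2.imwrite("pics/w.png",a)
print(4*(proj("scene",o["eef_pos"])-[180,115]))
```

```text
14.625 [ 0.47497284 -0.38080755  0.06510919]
[243.42868837 106.8451675 ]
```

View pics/w.png

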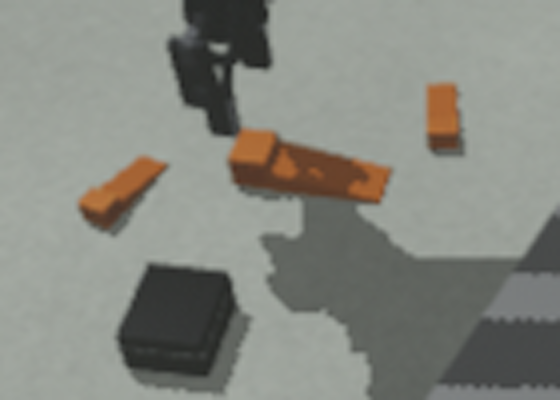

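The open gripper hangs over the tail block, whose top is centred at crop (255,148). I'll cross-check that point with the ray.

Run:
```python
from h import *
f=lambda u,v:(u/4+180-.375,v/4+115-.375)
for n,p,z in(("tail corners",(240,130),.028),("",(278,137),.028),("",(268,166),.028),("",(230,158),.028),("thin",(390,168),.003),("",(381,199),.003)):print(n,ray("scene",*f(*p),z)[:2].round(4))
```

```text
tail corners [ 0.4652 -0.3998]
 [ 0.4582 -0.3698]
 [ 0.4878 -0.3582]
 [ 0.4939 -0.3883]
thin [ 0.4263 -0.293 ]
 [ 0.4579 -0.2811]
```

servo_tool:
  commands: "0 0 0 0 0 30 0.8; 0 0 0 0 0 30 0.8; 0 0 0 0 0 0 0.8; 0 0 0 0 0 0 0.5; 0 0 0 0 0 0 0.2"

```text
time_s: 15.25
eef_pos: [0.4746, -0.3813, 0.0049]
eef_rot: [0.002, 0.591, 0.806, -0.0]
wrist_force: [0.8, -2.1, 0.6]
opening: 0.409
grasp_force: 60.5
```

servo_tool:
  commands: "0 0 0 0 0 0 0; 0 0 0 0 0 0 0; 0 0 0 0 0 0 0"

```text
time_s: 15.62
eef_pos: [0.4746, -0.3814, 0.0048]
eef_rot: [0.002, 0.591, 0.806, -0.001]
wrist_force: [-0.5, -0.1, 7.9]
opening: 0.408
grasp_force: 61.6
```

servo_tool:
  commands: "0 0 0 0 0 -30 0; 0 0 0 0 0 -30 0; 0 0 0.1345 0 0 0 0; 0 0 0.1345 0 0 0 0; 0 0 0 0 0 0 0"

```text
time_s: 16.25
eef_pos: [0.4734, -0.38, 0.063]
eef_rot: [0.0, 0.694, 0.72, -0.0]
wrist_force: [0.0, 0.1, -1.0]
opening: 0.409
grasp_force: 60.5
```

servo_tool:
  commands: "0 0 0 49 16.2 0 0; 0 0 0 49 16.2 0 0; 0 0 0 49 16.2 0 0; 0 0 0 49 16.2 0 0; 0 0 0 40 16.4 0 0"

```text
time_s: 16.88
eef_pos: [0.546, -0.1391, 0.0626]
eef_rot: [0.0, 0.693, 0.721, 0.0]
wrist_force: [1.3, 0.4, -0.1]
opening: 0.411
grasp_force: 60.5
```

servo_tool:
  commands: "0 0 0 0 0 0 0; 0 0 0 0 0 0 0"

```text
time_s: 17.12
eef_pos: [0.5458, -0.1413, 0.0625]
eef_rot: [0.0, 0.693, 0.721, -0.0]
wrist_force: [0.5, 0.2, -0.5]
opening: 0.407
grasp_force: 60.5
```

Run:
```python
from h import *
T,S=camera("top"),camera("scene");o=get_obs();print(o["time_s"],o["eef_pos"],o["eef_rot"],o["wrist_force"],o["grasp_force"])
q=o["eef_rot"];print(np.degrees(2*np.arctan2(q[2],q[1])))
cv2.imwrite("pics/t3.png",T)
cv2.imwrite("pics/w2.png",cv2.resize(T[160:290,210:400],None,fx=4.2,fy=4.2,interpolation=cv2.INTER_CUBIC))
```

```text
17.225 [ 0.54559918 -0.14215874  0.06241267] [ 1.81151582e-04  6.94179715e-01  7.19801699e-01 -6.25755476e-05] [-0.14989965 -0.5006041  -1.61366764] 60.51110029220581
92.07622372726034
```

View pics/w2.png

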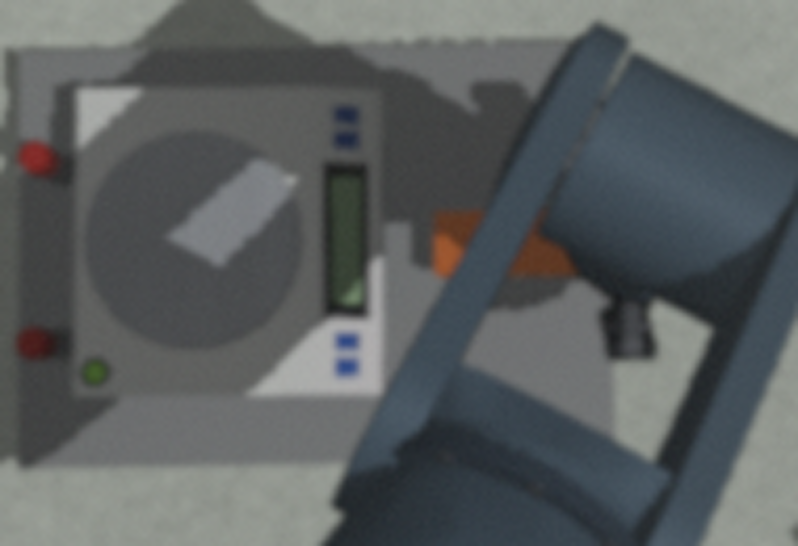

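The picture shows the wedge straight and centred on the balance: its thin end is at crop (433,245) and the balance's front middle at about (385,242). I'll lower it onto the slab.

servo_tool:
  commands: "0 0 0 0 0 10 0; 0 0 0 0 0 10 0; 0 0 0 0 0 4 0; 0 0 0 0 0 0 0"

```text
time_s: 17.73
eef_pos: [0.5454, -0.1411, 0.0377]
eef_rot: [-0.0, 0.694, 0.72, -0.0]
wrist_force: [0.5, -0.2, -1.4]
opening: 0.409
grasp_force: 60.5
```

servo_tool:
  commands: "0 0 0 0 0 1 0; 0 0 0 0 0 1 0; 0 0 0 0 0 0 0; 0 0 0 0 0 0 0"

```text
time_s: 18.23
eef_pos: [0.546, -0.1411, 0.0368]
eef_rot: [0.0, 0.694, 0.72, 0.0]
wrist_force: [-1.0, -0.1, 5.3]
opening: 0.409
grasp_force: 61.0
```

servo_tool:
  commands: "0 0 0 12 0 0 0; 0 0 0 12 0 0 0; 0 0 0 12 0 0 0; 0 0 0 12 0 0 0; 0 0 0 10 0 0 0"

```text
time_s: 18.85
eef_pos: [0.5441, -0.0823, 0.0368]
eef_rot: [0.001, 0.694, 0.72, 0.0]
wrist_force: [-1.0, -3.0, 5.4]
opening: 0.407
grasp_force: 61.4
```

servo_tool:
  commands: "0 0 0 3 0 0 0; 0 0 0 3 0 0 0; 0 0 0 3 0 0 0; 0 0 0 3 0 0 0; 0 0 0 0 0 0 0"

```text
time_s: 19.48
eef_pos: [0.5438, -0.0716, 0.0368]
eef_rot: [0.001, 0.694, 0.72, -0.0]
wrist_force: [0.2, -7.4, 3.3]
opening: 0.406
grasp_force: 61.1
```

servo_tool:
  commands: "0 0 0 2 0 0 0; 0 0 0 2 0 0 0; 0 0 0 2 0 0 0; 0 0 0 2 0 0 0; 0 0 0 0 0 0 0"

```text
time_s: 20.1
eef_pos: [0.5437, -0.0642, 0.0368]
eef_rot: [0.002, 0.694, 0.72, -0.0]
wrist_force: [0.8, -10.2, 2.1]
opening: 0.41
grasp_force: 61.0
```

servo_tool:
  commands: "0 0 0 2 0 0 0; 0 0 0 2 0 0 0; 0 0 0 2 0 0 0; 0 0 0 2 0 0 0; 0 0 0 0 0 0 0"

```text
time_s: 20.72
eef_pos: [0.5435, -0.0564, 0.0368]
eef_rot: [0.002, 0.694, 0.72, -0.001]
wrist_force: [1.3, -10.9, 1.9]
opening: 0.409
grasp_force: 61.0
```

servo_tool:
  commands: "0 0 0 2 0 0 0; 0 0 0 2 0 0 0; 0 0 0 1 0 0 0; 0 0 0 0 0 0 0; 0 0 0 0 0 0 0"

```text
time_s: 21.35
eef_pos: [0.5432, -0.0515, 0.0368]
eef_rot: [0.002, 0.694, 0.72, -0.001]
wrist_force: [1.0, -11.4, 3.3]
opening: 0.412
grasp_force: 61.0
```

Run:
```python
from h import *
T,S=camera("top"),camera("scene");o=get_obs();print(o["time_s"],o["eef_pos"],o["wrist_force"],o["grasp_force"])
cv2.imwrite("pics/t4.png",T);cv2.imwrite("pics/s4.png",S)
def P(n): c=calibration(n);K=np.array([[c["fx"],0,c["cx"]],[0,c["fy"],c["cy"]],[0,0,1]]);return K@np.c_[c["R"],c["t"]]
def cen(im,lo,hi,box):
    u0,v0,u1,v1=box;h=cv2.cvtColor(im[v0:v1,u0:u1],cv2.COLOR_BGR2HSV);m=cv2.inRange(h,lo,hi);n,l,st,c=cv2.connectedComponentsWithStats(m)
    return [(np.round(c[i]+[u0,v0],2),st[i,4]) for i in range(1,n) if st[i,4]>3]
for n,ims,bb in(("top",("pics/top0.png","pics/t4.png"),(215,178,310,258)),("scene",("pics/scene0.png","pics/s4.png"),(325,180,425,260))):
    for f in ims: im=cv2.imread(f);print(n,f,"blue",cen(im,(105,90,40),(130,255,255),bb),"green",cen(im,(35,110,40),(80,255,255),bb))
cv2.imwrite("pics/w4.png",cv2.resize(S[150:280,260:440],None,fx=4.4,fy=4.4,interpolation=cv2.INTER_CUBIC))
```

```text
21.45 [ 0.54327976 -0.0515324   0.03682775] [  1.45465171 -11.06578248   2.83164857] 60.96011996269226
top pics/top0.png blue [(array([292.31, 187.  ]), np.int32(13)), (array([292.17, 192.92]), np.int32(12)), (array([292.36, 240.91]), np.int32(11)), (array([292.36, 246.91]), np.int32(11))] green [(array([232.27, 248.33]), np.int32(15))]
top pics/t4.png blue [(array([287.44, 240.33]), np.int32(9)), (array([287.55, 246.27]), np.int32(11))] green [(array([227.67, 247.92]), np.int32(12))]
scene pics/scene0.png blue [(array([360.95, 187.05]), np.int32(21)), (array([342.5, 220. ]), np.int32(12)), (array([340.  , 224.15]), np.int32(13))] green [(array([413.86, 200.07]), np.int32(14))]
scene pics/s4.png blue [(array([364.57, 187.76]), np.int32(21)), (array([346.09, 221.27]), np.int32(11)), (array([344. , 225.5]), np.int32(10))] green [(array([417.55, 201.36]), np.int32(11))]
```

View pics/w4.png

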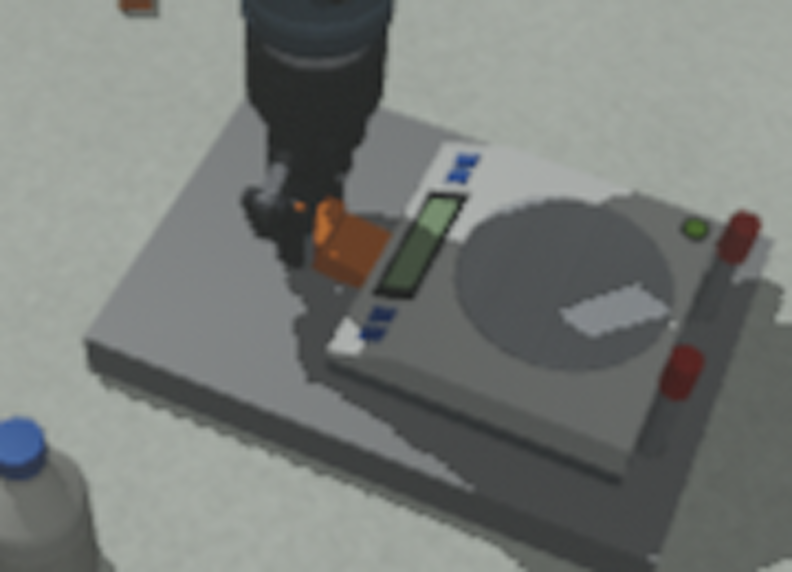

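Run:
```python
from h import *
from scipy.optimize import least_squares
T,S=calibration("top"),calibration("scene")
ex=np.array([-.034,.9994,0])
for n,X,dt,ds in(("btn left/near",ray("top",292.36,243.9,.074),(-4.85,-.6),None),("btnfar",ray("top",292.2,190,.074),None,(3.85,1.3)),("btnnear",ray("top",292.36,243.9,.074),(-4.85,-.6),(3.62,.71)),("green",ray("top",232.3,248.3,.078),(-4.6,-.4),(3.69,1.29))):
    if ds is None: continue
    def f(d):
        r=[*(proj("scene",X+d)-proj("scene",X)-ds)]
        if dt: r+=[*(proj("top",X+d)-proj("top",X)-dt)]
        else: r+=[10*(d[1]-.0109)*100]
        return r
    print(n,X.round(3),"shift mm",(least_squares(f,[0,.01,0]).x*1000).round(1),"scene base",proj("scene",X).round(1))
```

```text
btnfar [0.605 0.009 0.074] shift mm [ 1.6 10.9  3.6] scene base [341.4 221.2]
btnnear [0.479 0.005 0.074] shift mm [ 1.1 10.7  3.9] scene base [360.9 186.3]
green [0.465 0.142 0.078] shift mm [ 0.7 10.1  1.4] scene base [413.6 200.6]
```

The wedge is under the front edge, both pins are upright, and the balance has slipped back about 10.5 mm against them. The lift is about 2.5 mm, so I'll push 4 mm more.

servo_tool:
  commands: "0 0 0 2 0 0 0; 0 0 0 2 0 0 0; 0 0 0 0 0 0 0; 0 0 0 0 0 0 0; 0 0 0 0 0 0 0"

```text
time_s: 22.08
eef_pos: [0.5431, -0.0474, 0.0368]
eef_rot: [0.002, 0.694, 0.72, -0.0]
wrist_force: [1.4, -10.3, 2.4]
opening: 0.41
grasp_force: 61.0
```

Run:
```python
from h import *
T,S=camera("top"),camera("scene");o=get_obs();print(o["time_s"],o["eef_pos"],o["wrist_force"],o["grasp_force"])
def cen(im,lo,hi,box):
    u0,v0,u1,v1=box;h=cv2.cvtColor(im[v0:v1,u0:u1],cv2.COLOR_BGR2HSV);m=cv2.inRange(h,lo,hi);n,l,st,c=cv2.connectedComponentsWithStats(m)
    return [np.round(c[i]+[u0,v0],2) for i in range(1,n) if st[i,4]>3]
print(cen(T,(105,90,40),(130,255,255),(215,178,310,258)),cen(S,(105,90,40),(130,255,255),(325,180,425,260)),cen(S,(35,110,40),(80,255,255),(325,180,425,260)))
```

```text
22.175 [ 0.54311459 -0.04740403  0.03680189] [  0.51224765 -10.37704868   3.11037978] 60.98621606826782
[array([287.5, 240. ]), array([287.64, 246.09])] [array([364.79, 187.54]), array([346.5, 221. ]), array([343.92, 225.25])] [array([417.55, 201.36])]
```

```bash
python3 -c "
from bench import *
print(hand_in())"
```

```text
the job is handed in; nothing more can be done
None
```

I handed the job in at about 22 s. Both pins are seated behind the balance, and the wedge is gripped and holds the front feet an estimated 3 mm clear of the slab; the hand-in gave no verdict.

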